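# Unlatch the parts tote and tilt the spacers into its yellow corner

## Robot

A 6-joint arm with a two-finger parallel gripper is mounted at the origin on the work surface. World frame = base frame: x ahead of the robot, y to its left, z up, the work surface at z = 0. Lengths are in m, angles in rad, forces in N, time in s.
With the tool pointing down it reaches from about 0.35 to 0.975 m from the base axis. Payload 4.9 kg.
Tool frame: the origin (TCP) lies at the very end of the fingers, on their centre line; the grasp point (between the pads) lies 19 mm behind it; z points along the fingers, y is the line along which they close (so a half turn about z gives the same grasp; the last joint's range is limited). The gripper opens to 85 mm and grips with 20 to 120 N. Pads are 22 mm wide; open, the fingers measure 114 mm over their backs; the gripper's body (76 mm by 85 mm) begins 54 mm behind the grasp point. The pads swing forward as they close: fully open they stand 13 mm farther back than shut.
Start: joints at [1.171, 0.053, 1.613, -0, 1.476, -0.119], TCP at [0.173, 0.601, 0.202] pointing down, gripper open.
Joint ranges: [-3.01, 3.01], [-1.01, 2.22], [0.06, 2.58], [-1.02, 4.17], [0.09, 2.62], [-3.14, 3.14]. Speed limits (rad/s): [2.57, 2.57, 3.14, 3.14, 3.14, 3.14].

## Interface

Orientations are given as a unit quaternion [w, x, y, z].
In Python, from plant import manip gives the robot as it stands.
- The arm moves only by the tool move_arm, never from a script. Its argument "plan" is a list that holds one entry, the list of rows, each a list of 7 numbers: the shift along the tool's x, y, z as a fraction of full scale, then the turn, a rotation vector about the tool's x, y, z as a fraction of full scale, then the closure, from 0 (fully open) to 1 (shut). In form: [[[dx, dy, dz, wx, wy, wz, fingers], ...]]. A call has exactly 10 rows; each row shifts and turns the commanded pose from where the row before left it, along the tool's axes as they then stand; what a row does not reach is not made up. Full scale, the value 1, is 0.12 m for a shift and 0.15 rad for a turn. A row lasts 1/8 s, in which the tool goes at most 62.5 mm and 10.7 degrees, less where a joint would pass 70% of its speed; a pose out of reach is approached as far as the arm can. A call with a number of a shift or a turn outside -1 to 1 is refused whole. A call with a gripper value outside its range is refused whole. The fingers move at their own pace and stop on an object; the grip force is fixed at half the most. Time passes only in rows, so rows that do not move let the fingers close, or fill a call up. It gives the time, the measured TCP pose, the force, the opening and the grip force at its end, in the units of the state.
- manip.state(): the state, without advancing time (a new reading comes with each control period).
- manip.grab_frame(name): name is "side" or "top" or "wrist"; returns a dict with "pixels" (384x512x3 uint8, blue, green, red), "depth" (384x512 float32, m along the optical axis (not along the pixel's ray), 0 where there is no reading), "vfov" (degrees; the focal length in pixels is half the picture's height over the tangent of half this angle, whatever the lens; pixels are square), "cx", "cy" (the principal point, pixels), "view" (4x4, takes a point from world to camera coordinates). Camera axes: x right, y down, z forward; pixel columns grow to the right and rows downward; lengths in m; the calibration is good to about 2 mm. A picture is of the moment at which its call begins.
- manip.job_done(): hands the job in; it is judged then, once.
The state is a dict: "time": time; "joint_pos": joint angles; "joint_vel": joint speeds; "joint_efforts": joint torques, N m; "tool_pos": TCP position; "tool_rot": TCP orientation; "contact_force": force on the tool from outside, world axes, zero at the start; "ft_torque": the same for the moment, N m; "gripper_width": opening from 0.0 (shut) to 1.0 (fully open); "grasp_force": force on a finger pad.
Only numpy, scipy, OpenCV 4.12 (cv2) and the standard library are available. Lean on these libraries where they do the work, as an engineer would, in place of code of your own. Each camera call takes 0.05 s, during which the arm holds its last target. There are 200 camera calls.

## Task

Slide the latch fully open, to the green mark at the end of its track, so that the red tote is free. Then lift the tote by its black handle out of its dock, at least 10 cm clear of the bench, and tilt it until all three steel spacer discs have slid together into the corner marked yellow, without spilling any. Finish while still holding the tote up in the air, tilted and still; leave the latch open and the other things on the bench alone.

Things in the scene. Friction and masses are not known exactly. Their poses are not given: they have to be found in the camera images.
- dock: Grey base plate fixed to the bench, 150 (x) by 300 (y) by 8 mm thick, with 12 mm high aluminium lips round the tote's place. Origin on the bench surface under the centre of the tote's place; the plate runs from y = -95 to y = +205 mm. At x = -32, y = +100 to +200 mm stands the blue track of the latch, 30 mm wide, top 56 mm above the bench, with a red mark (shut) and a green mark (open).
- latch (a joint): Slide latch on the blue track, travel along the dock's +y axis, in m: 0 = shut (its steel tongue lies 4 mm above the rim of the tote's +y end wall and reaches 15 mm in over it, so the tote cannot be lifted), 0.050 = fully open, at the end stop. Needs about 2 N to slide, stays where it is left. The start may be 0 to 8 mm off the shut stop.
- latch_grip (a point): Point in the latch's black upright grip, which is 16 mm (dock x) by 28 mm (dock y) by 36 mm tall; the point is on its centre line, 12 mm below its top and 94 mm above the bench. It moves with the latch; when shut it lies at x = -32, y = +125 mm in the dock frame. Axes as the dock's.
- tote: Loose red open-topped tote, 110 (x) by 150 (y) by 50 mm high, walls and floor 4 mm, 0.2 to 0.35 kg. Origin under the centre of its bottom, z up. It stands in the dock with its bottom 8 mm above the bench, axes nearly parallel to the dock's. The yellow-marked corner is the one at its -x, -y.
- tote_handle (a point): Centre of the tote's black carrying bar, 100 mm above the tote's bottom. The bar runs along the tote's y over the middle, 14 mm wide (x), 18 mm high, 150 mm long, on a leg at either end; free space below it. Axes as the tote's.
- tote_corner (a point): The yellow-marked inner corner of the tote, at floor level: x = -51, y = -71, z = 4 mm in the tote's frame.
- disc0: Loose ground-steel spacer disc in the tote, 24 mm across, 10 mm thick, 35 g. Origin at the centre of its underside. The discs begin to slide on the tote's floor at a tilt of 9 to 14 degrees; to slide on while also rubbing along a wall, when the tote is tilted straight towards the corner, they need up to 25 degrees.
- disc1: Another such disc.
- disc2: Another such disc.
- screwdriver: Bystander: blue screwdriver lying beyond the dock.
- bush: Bystander: brass bush, 32 mm across and 40 mm tall, standing on the robot's side of the dock.
- hammer: Bystander: hammer with blue handle, lying to the left.
- wrench: Bystander: steel wrench lying to the right.
- scoop: Bystander: small empty red bin, 110 by 90 by 50 mm, no handle, at the back right.
- oil: Bystander: white bottle, 56 mm across, 130 mm tall, at the back.
- die: Bystander, fixed: yellow die plate on four steel pillars, 180 (x) by 320 (y) mm, 150 mm high with its studs, back left. Origin on the bench under its near right corner; it extends to +x and +y.
There are look-alikes about, which are no part of the job. What is shaped like the tote but pink is not meant.

How it is judged:
By the outcome, as a careful person would: the job done as asked, in the order asked, and still so for the second after the job is handed in, while the arm keeps its last pose, push and grip.
It also fails if it takes over 48 s, if anything falls off the work surface, if the arm or the gripper's body presses on something with over 40 N, if the wrist force passes 120 N, or if a joint passes its speed limit or range.

## Working session

There is one attempt and no reset: what is moved stays moved. The work goes in short steps, Python scripts to look and compute and a tool call to move; the robot and the scene stay as the last step left them, time stands still between calls to the robot, and variables do not carry over. Pictures are saved under pics/ and viewed, at most 10 in all, crops included, and the job is handed in when it is done.

Besides the shell and the picture viewer there is one more tool, called after "Emit:" by a JSON object that holds its "name" and its "arguments". move_arm: Moves the arm, as the interface text tells. Its arguments: {"type":"object","properties":{"plan":{"type":"array"}},"required":["plan"]}

```bash
mkdir -p pics; cat > h.py <<'E'
import numpy as np, cv2
from plant import manip
def grab(n):
    f=manip.grab_frame(n); f={k:(np.array(v) if k in('pixels','depth','view') else v) for k,v in f.items()}
    f['f']=f['pixels'].shape[0]/2/np.tan(np.radians(f['vfov'])/2); return f
def pts(f):
    h,w=f['depth'].shape; u,v=np.meshgrid(np.arange(w),np.arange(h)); d=f['depth']
    P=np.stack([(u-f['cx'])/f['f']*d,(v-f['cy'])/f['f']*d,d],-1)
    V=f['view']; return (P-V[:3,3])@V[:3,:3]
def ray(f,u,v,z):
    V=f['view']; R=V[:3,:3]; o=-R.T@V[:3,3]; d=R.T@np.array([(u-f['cx'])/f['f'],(v-f['cy'])/f['f'],1])
    return o+d*(z-o[2])/d[2]
E
python3 - <<'E'
from h import *
import pickle
fs={n:grab(n) for n in('top','side','wrist')}
pickle.dump(fs,open('f0.pkl','wb'))
a=np.hstack([fs['top']['pixels'],fs['side']['pixels']])
cv2.imwrite('pics/top0.png',cv2.resize(fs['top']['pixels'],(800,600),interpolation=cv2.INTER_CUBIC)); cv2.imwrite('pics/side0.png',fs['side']['pixels']);
for n,f in fs.items():
    V=f['view'];print(n,f['vfov'],f['cx'],f['cy'],-V[:3,:3].T@V[:3,3],V[2,:3],(f['depth']>0).mean())
print(manip.state())
E
```

```text
top 49.217295351112995 260.0156533860932 195.8357436951637 [ 0.42565848 -0.02094951  1.41615527] [ 0.08892548 -0.01717002 -0.99589028] 0.9958038330078125
side 53.27236917951315 257.14151389188277 189.61977242046814 [ 0.42811008 -0.77324322  0.77432692] [ 0.13532578  0.73139895 -0.66838799] 0.9959767659505209
wrist 66.06541758370697 253.15495649287362 193.5495856395344 [0.10354826 0.62021179 0.37401619] [ 0.27501788 -0.08025977 -0.95808326] 0.9961598714192709
{'time': 0.15, 'joint_pos': array([ 1.17098692e+00,  5.32612889e-02,  1.61396788e+00, -1.26371330e-05,
        1.47601250e+00, -1.19008952e-01]), 'joint_vel': array([ 1.25070511e-03, -2.40001647e-03, -2.30599336e-03, -4.13329618e-06,
        1.16664574e-03,  6.77209404e-04]), 'joint_efforts': array([ 5.94620233e-04, -3.94240415e+01, -3.70722699e+01, -9.63460957e-05,
        4.57768561e-03, -1.52241842e-05]), 'tool_pos': array([0.1730025 , 0.60002347, 0.20101711]), 'tool_rot': array([-2.05414396e-04,  1.39938768e-01,  9.90159816e-01, -7.98532821e-04]), 'contact_force': array([-0.68062724, -0.07742439, -0.20720943]), 'ft_torque': array([ 0.02827726, -0.00683395,  0.04699795]), 'grasp_force': 0.0, 'gripper_width': 0.9998613686337972}
```

View pics/top0.png

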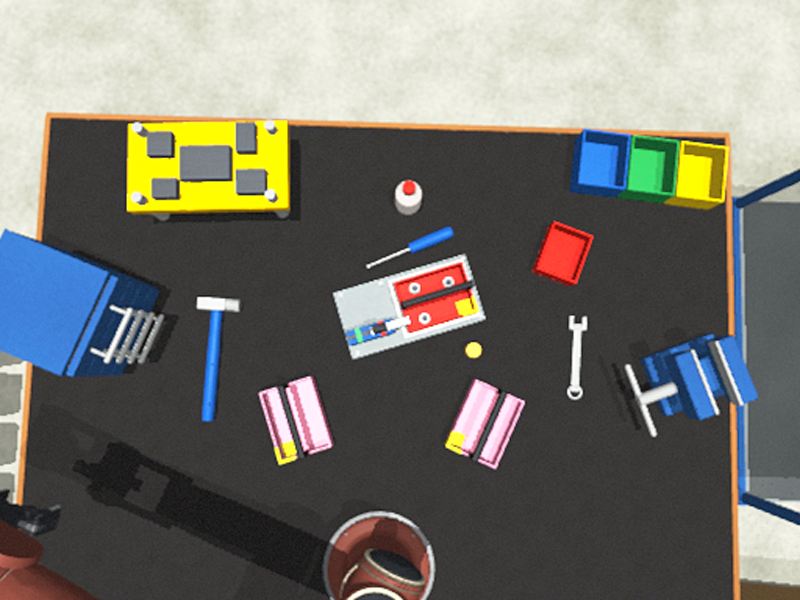

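View pics/side0.png

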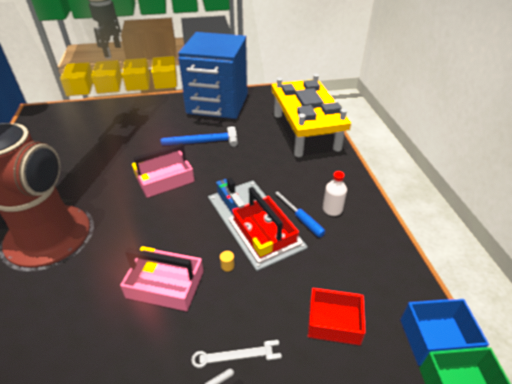

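Top view at 800x600: the red tote with the black handle is in the grey dock at (437,293), with its yellow corner at (468,303) and the latch grip near (378,327). Candidates are the red dock tote (437,293), pink totes at (295,420) and (485,423), and the handleless red scoop at (563,252). I choose the one in the dock. The side view shows the same tote at (265,225).

```bash
python3 - <<'E'
from h import *
import pickle
fs=pickle.load(open('f0.pkl','rb'))
c0=ray(fs['top'],437/1.5625,293/1.5625,.05)[:2]; print('c0',c0)
def obb(P,n):
    r=cv2.minAreaRect((P[:,:2]*1000).astype(np.float32)); print(n,len(P),'c',np.round(r[0],1),'size',np.round(r[1],1),'ang',round(r[2],2),'z50/95',np.round(np.percentile(P[:,2],[50,95])*1000,1))
for n in('top','side'):
    f=fs[n];P=pts(f);hsv=cv2.cvtColor(f['pixels'],cv2.COLOR_BGR2HSV)
    H,S,Vv=[hsv[...,i].astype(int) for i in range(3)]
    near=np.hypot(P[...,0]-c0[0],P[...,1]-c0[1])<.2
    red=((H<8)|(H>172))&(S>170)&(Vv>90)&near
    blk=(Vv<75)&near
    z=P[...,2]
    obb(P[red&(z>.045)&(z<.07)],n+' rim')
    b=(blk&(z>.075)).astype(np.uint8); k,L,st,ce=cv2.connectedComponentsWithStats(b)
    for i in range(1,k):
        if st[i,4]>4: obb(P[L==i],n+' blk px%s'%np.round(ce[i]))
    g=(S<40)&(Vv>110)&near&(z>.003)&(z<.03); obb(P[g],n+' dock')
    for nm,lo,hi in(('green',45,80),('blue',100,125),('yellow',22,34)):
        m=(H>lo)&(H<hi)&(S>120)&(Vv>70)&near&((z>.04) if nm!='yellow' else z>-1)
        k,L,st,ce=cv2.connectedComponentsWithStats(m.astype(np.uint8))
        for i in range(1,k):
            if st[i,4]>4: obb(P[L==i],n+' '+nm+str(np.round(ce[i])))
a=cv2.resize(fs['top']['pixels'][155:235,205:320],(575,400),interpolation=cv2.INTER_CUBIC)
cv2.imwrite('pics/crop.png',a)
E
```

```text
c0 [ 0.57665953 -0.1083734 ]
top rim 108 c [559.3 -78. ] size [106.6 202.1] ang 18.65 z50/95 [57.2 62.9]
top blk px[296. 182.] 7 c [ 588.4 -154.3] size [ 2.2 20.4] ang 19.63 z50/95 [119.9 123.2]
top blk px[299. 184.] 8 c [ 583.7 -163.2] size [ 2.  16.4] ang 19.83 z50/95 [115.6 117.7]
top blk px[286. 184.] 8 c [ 579.4 -125.4] size [ 4. 16.] ang 1.22 z50/95 [114.7 119.8]
top blk px[288. 186.] 6 c [ 573.  -131.4] size [ 2.3 16. ] ang 20.86 z50/95 [117.6 120. ]
top blk px[282. 189.] 5 c [ 565.8 -111.1] size [ 1.3 13. ] ang 22.03 z50/95 [117.9 122.3]
top blk px[272. 192.] 5 c [555.7 -80.5] size [ 1.6 12.8] ang 17.96 z50/95 [117.3 120.6]
top blk px[259. 195.] 8 c [543.3 -40.8] size [16.   6.8] ang 74.7 z50/95 [112.2 118.4]
top blk px[243. 211.] 11 c [493.3   9.8] size [ 4.  22.2] ang 8.9 z50/95 [104.7 109.2]
top dock 1901 c [614.4 -37.3] size [277.4 287.7] ang 18.28 z50/95 [ 9.9 23.2]
top green[229. 214.] 24 c [484.9  53.3] size [26.5  8.1] ang 20.74 z50/95 [58.8 62.3]
top blue[248. 205.] 7 c [517.8  -6.1] size [ 3.5 13. ] ang 3.92 z50/95 [57.8 63.3]
top blue[234. 209.] 24 c [501.9  35. ] 
[... 722 characters left out ...]
side blk px[266. 209.] 295 c [ 569.6 -111.5] size [ 11.8 145.6] ang 19.1 z50/95 [114.3 117.7]
side dock 1551 c [615.8 -38.7] size [278.5 292.1] ang 18.55 z50/95 [ 8.5 20.8]
side green[224. 185.] 20 c [488.7  36.3] size [18.4 42.1] ang 27.37 z50/95 [56.5 89.6]
side blue[226. 181.] 8 c [488.8  42.9] size [57.7  6.2] ang 88.29 z50/95 [ 55.2 101.6]
side blue[224. 191.] 39 c [481.6  33. ] size [ 9.8 46. ] ang 18.38 z50/95 [54.  56.4]
side blue[231. 202.] 35 c [494.1 -13.8] size [ 9.6 26.8] ang 32.56 z50/95 [50.1 56. ]
side yellow[262. 247.] 185 c [ 552.1 -162.5] size [73.7 41.5] ang 87.53 z50/95 [50.1 60.2]
side yellow[226. 256.] 104 c [ 461.4 -189. ] size [31.8 26.7] ang 83.16 z50/95 [39.4 41.5]
```

View pics/crop.png

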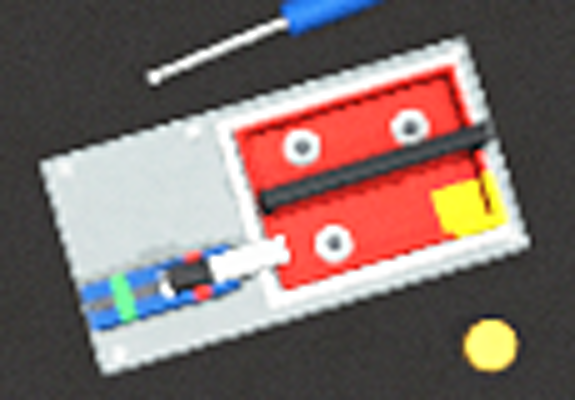

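The crop confirms the choice: red tote with the handle bar from (262,203) to (490,137), yellow corner at (465,205), latch grip at (187,276) between the red marks, the green mark at (123,297), and three discs at (302,148), (410,127) and (333,243). First move: rotate to the dock's yaw (about 19°), then measure from the wrist camera.

Emit:
{"name": "move_arm", "arguments": {"plan": [[[0,0,0,0,0,1,0],[0,0,0,0,0,1,0],[0,0,0,0,0,1,0],[0,0,0,0,0,1,0],[0,0,0,0,0,1,0],[0,0,0,0,0,1,0],[0,0,0,0,0,0.4,0],[-0.4,0.2,0,0,0,0,0],[-0.4,0.2,0,0,0,0,0],[-0.4,0.2,0,0,0,0,0]]]}}

```text
time: 1.4
tool_pos: [0.2887, 0.4863, 0.2016]
tool_rot: [0.0, 0.581, 0.814, -0.0]
contact_force: [0.4, 0.4, -0.3]
gripper_width: 1.003
grasp_force: 0.0
```

```bash
cat >> h.py <<'E'
from scipy.spatial.transform import Rotation as Ro
def pose():
    s=manip.state(); q=s['tool_rot']; R=Ro.from_quat([q[1],q[2],q[3],q[0]]).as_matrix(); return s,s['tool_pos'],R
def to(t,yaw=None):
    s,p,R=pose(); d=R.T@(np.array(t)-p)
    print('t',round(s['time'],2),'p',np.round(p,4),'yaw(tool y)',round(np.degrees(np.arctan2(R[1,1],R[0,1])),2),'tool z',np.round(R[:,2],3),'j',np.round(s['joint_pos'],2))
    print('delta mm',np.round(d*1000,1),'units',np.round(d/.12,3),'F',np.round(s['contact_force'],1),'w',round(s['gripper_width'],3),'gf',round(s['grasp_force'],1))
E
python3 - <<'E'
from h import *
import pickle
f=pickle.load(open('f0.pkl','rb'))['top']
c=lambda u,v,z: ray(f,(u+.5)/5-.5+205,(v+.5)/5-.5+155,z)
a=c(262,203,.117);b=c(490,137,.117);print(a,b,(a+b)/2,np.linalg.norm(a-b),np.degrees(np.arctan2(-(a-b)[0],(a-b)[1])))
print('grip',c(187,276,.106))
to([.497,.008,.20])
E
```

```text
[ 0.54341206 -0.03391812  0.117     ] [ 0.58845039 -0.17548247  0.117     ] [ 0.56593122 -0.10470029  0.117     ] 0.14855611282068973 17.648331827512465
grip [0.49740606 0.01174903 0.106     ]
t 1.4 p [0.2887 0.4863 0.2016] yaw(tool y) 18.95 tool z [-0. -0. -1.] j [ 0.9  -0.09  1.75 -0.    1.48  0.57]
delta mm [-520.    41.7    1.7] units [-4.334  0.348  0.015] F [ 0.4  0.4 -0.3] w 1.003 gf 0.0
```

Emit:
{"name": "move_arm", "arguments": {"plan": [[[-0.42,0.03,0,0,0,0,0],[-0.42,0.04,0,0,0,0,0],[-0.42,0.04,0,0,0,0,0],[-0.42,0.04,0,0,0,0,0],[-0.42,0.04,0,0,0,0,0],[-0.42,0.04,0,0,0,0,0],[-0.42,0.04,0,0,0,0,0],[-0.42,0.04,0,0,0,0,0],[-0.42,0.04,0,0,0,0,0],[0,0,0,0,0,0,0]]]}}

```text
time: 2.65
tool_pos: [0.4753, 0.0695, 0.2017]
tool_rot: [-0.0, 0.583, 0.812, -0.0]
contact_force: [-0.7, 0.9, -0.6]
gripper_width: 1.001
grasp_force: 0.0
```

```bash
python3 - <<'E'
from h import *
import pickle
to([.497,.010,.2])
f=grab('wrist'); pickle.dump(f,open('w1.pkl','wb'))
cv2.imwrite('pics/w1.png',f['pixels'])
P=pts(f);hsv=cv2.cvtColor(f['pixels'],cv2.COLOR_BGR2HSV);z=P[...,2]
near=np.hypot(P[...,0]-.53,P[...,1]+.05)<.2
m=(hsv[...,2]<75)&near&(z>.072)&(z<.125)
k,L,st,ce=cv2.connectedComponentsWithStats(m.astype(np.uint8))
for i in range(1,k):
    if st[i,4]>60:
        Q=P[L==i]; zt=np.percentile(Q[:,2],90); Q=Q[Q[:,2]>zt-.008]; r=cv2.minAreaRect((Q[:,:2]*1000).astype(np.float32)); print(np.round(ce[i]),st[i,4],r,'ztop',zt)
E
```

```text
t 2.65 p [0.4753 0.0695 0.2017] yaw(tool y) 18.62 tool z [-0.001 -0.    -1.   ] j [-0.01 -0.3   1.94 -0.    1.51 -0.33]
delta mm [-63.4   1.6   1.7] units [-0.528  0.013  0.014] F [-0.7  0.9 -0.6] w 1.001 gf 0.0
[257. 240.] 515 ((499.2445068359375, 12.397472381591797), (14.114197731018066, 26.776979446411133), 18.55327033996582) ztop 0.1076385742057401
[284. 306.] 704 ((552.5606079101562, -53.84660720825195), (12.62189769744873, 44.64481735229492), 18.754467010498047) ztop 0.11830907952809894
```

View pics/w1.png

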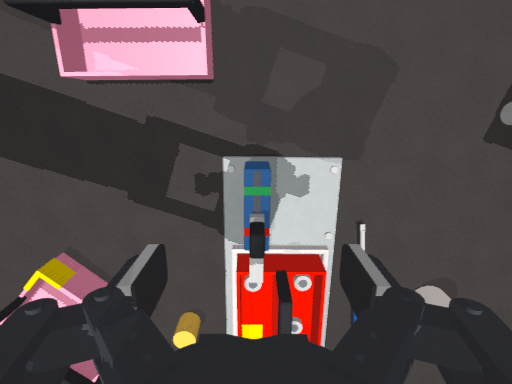

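The wrist view shows the grip at (257,240), the red mark behind it at (257,232), the green mark at (257,190), and the tote handle at (284,306). Measured grip: (0.4992, 0.0124), top at z = 0.107, yaw 18.6°, which matches the text.

Emit:
{"name": "move_arm", "arguments": {"plan": [[[-0.26,0.02,0,0,0,0,0],[-0.25,0.02,0,0,0,0,0],[0,0,0.25,0,0,0,0],[0,0,0.25,0,0,0,0],[0,0,0.25,0,0,0,0],[0,0,0.2,0,0,0,0],[0,0,0.08,0,0,0,0],[0,0,0,0,0,0,0],[0,0,0,0,0,0,0.5],[0,0,0,0,0,0,0.5]]]}}

```text
time: 3.95
tool_pos: [0.5, 0.0157, 0.0797]
tool_rot: [0.001, 0.581, 0.814, 0.001]
contact_force: [-0.2, -0.4, 0.1]
gripper_width: 0.602
grasp_force: 0.0
```

```bash
python3 - <<'E'
from h import *
to([.4992,.0124,.075])
E
```

```text
t 3.95 p [0.5    0.0157 0.0797] yaw(tool y) 18.91 tool z [ 0.002 -0.    -1.   ] j [-0.12 -0.14  2.01  0.    1.27 -0.45]
delta mm [-2.9 -1.8  4.7] units [-0.024 -0.015  0.039] F [-0.2 -0.4  0.1] w 0.602 gf 0.0
```

Emit:
{"name": "move_arm", "arguments": {"plan": [[[-0.02,-0.015,0.02,0,0,0,0.5],[0,0,0.015,0,0,0,1],[0,0,0,0,0,0,1],[0,0,0,0,0,0,1],[0,0,0,0,0,0,1],[0,0,0,0,0,0,1],[0,0,0,0,0,0,1],[0.05,0,0,0,0,0,1],[0.05,0,0,0,0,0,1],[0,0,0,0,0,0,1]]]}}

```text
time: 5.2
tool_pos: [0.4941, 0.0252, 0.0742]
tool_rot: [-0.0, 0.581, 0.814, 0.0]
contact_force: [1.3, 1.6, -0.7]
gripper_width: 0.144
grasp_force: 58.7
```

```bash
python3 - <<'E'
from h import *
to([.4992,.0124,.075])
E
```

```text
t 5.2 p [0.4941 0.0252 0.0742] yaw(tool y) 18.94 tool z [-0.     0.001 -1.   ] j [-0.1  -0.15  2.03  0.    1.26 -0.43]
delta mm [-13.7   0.7  -0.8] units [-0.115  0.006 -0.007] F [ 1.3  1.6 -0.7] w 0.144 gf 58.7
```

Emit:
{"name": "move_arm", "arguments": {"plan": [[[0.06,0,0,0,0,0,1],[0.06,0,0,0,0,0,1],[0.06,0,0,0,0,0,1],[0.05,0,0,0,0,0,1],[0.02,0,0,0,0,0,1],[0.015,0,0,0,0,0,1],[0.015,0,0,0,0,0,1],[0,0,0,0,0,0,1],[0,0,0,0,0,0,1],[0,0,0,0,0,0,1]]]}}

```text
time: 6.45
tool_pos: [0.4842, 0.055, 0.0742]
tool_rot: [0.002, 0.581, 0.814, -0.0]
contact_force: [6.4, -3.9, -5.2]
gripper_width: 0.148
grasp_force: 58.7
```

```bash
python3 - <<'E'
from h import *
to([.4992,.0124,.075])
E
```

```text
t 6.45 p [0.4842 0.055  0.0742] yaw(tool y) 18.91 tool z [ 0.002 -0.002 -1.   ] j [-0.04 -0.17  2.05 -0.    1.26 -0.37]
delta mm [-45.2   0.4  -0.7] units [-0.376  0.003 -0.006] F [ 6.4 -3.9 -5.2] w 0.148 gf 58.7
```

Emit:
{"name": "move_arm", "arguments": {"plan": [[[0.015,0,0,0,0,0,1],[0,0,0,0,0,0,1],[0.015,0,0,0,0,0,1],[0,0,0,0,0,0,1],[0.01,0,0,0,0,0,1],[0,0,0,0,0,0,1],[0,0,0,0,0,0,1],[0,0,0,0,0,0,1],[0,0,0,0,0,0,1],[0,0,0,0,0,0,1]]]}}

```text
time: 7.7
tool_pos: [0.4841, 0.0552, 0.0743]
tool_rot: [0.006, 0.581, 0.814, -0.003]
contact_force: [11.0, -17.4, -9.7]
gripper_width: 0.148
grasp_force: 58.6
```

```bash
python3 - <<'E'
from h import *
to([.4992,.0124,.075])
E
```

```text
t 7.7 p [0.4841 0.0552 0.0743] yaw(tool y) 18.91 tool z [ 0.006 -0.012 -1.   ] j [-0.03 -0.17  2.05 -0.01  1.26 -0.36]
delta mm [-45.4   0.4  -0.1] units [-0.378  0.003 -0.001] F [ 11.  -17.4  -9.7] w 0.148 gf 58.6
```

Force rose to about 20 N with no motion, so the latch is at its stop. Next I release and rise.

Emit:
{"name": "move_arm", "arguments": {"plan": [[[0,0,0,0,0,0,0],[0,0,0,0,0,0,0],[0,0,0,0,0,0,0],[0,0,0,0,0,0,0],[0,0,0,0,0,0,0],[0,0,-0.3,0,0,0,0],[0,0,-0.4,0,0,0,0],[0,0,-0.4,0,0,0,0],[0,0,0,0,0,0,0],[0,0,0,0,0,0,0]]]}}

```text
time: 8.95
tool_pos: [0.4815, 0.0606, 0.2058]
tool_rot: [-0.0, 0.581, 0.814, -0.0]
contact_force: [0.7, -0.5, -0.4]
gripper_width: 1.002
grasp_force: 0.0
```

```bash
cat > m.py <<'E'
from h import *
import pickle
to([.5696,-.1085,.089])
for n in('wrist','top','side'):
    f=grab(n); pickle.dump(f,open(n+'2.pkl','wb'))
    if n=='wrist': cv2.imwrite('pics/w2.png',f['pixels'])
    P=pts(f);hsv=cv2.cvtColor(f['pixels'],cv2.COLOR_BGR2HSV);z=P[...,2]
    near=np.hypot(P[...,0]-.53,P[...,1]+.05)<.2
    H,S,V=[hsv[...,i].astype(int) for i in range(3)]
    for nm,m in(('blk',(V<75)&(z>.072)&(z<.125)),('grn',(H>45)&(H<80)&(S>120)&(z>.045)&(z<.07)),('red',((H<8)|(H>172))&(S>170)&(V>90)&(z>.03)&(z<.068))):
        k,L,st,ce=cv2.connectedComponentsWithStats((m&near).astype(np.uint8))
        for i in range(1,k):
            if st[i,4]>25:
                Q=P[L==i]; zt=np.percentile(Q[:,2],90); Q=Q[Q[:,2]>zt-.008]; r=cv2.minAreaRect((Q[:,:2]*1000).astype(np.float32)); print(n,nm,np.round(ce[i]),st[i,4],np.round(r[0],1),np.round(r[1],1),round(r[2],1),'ztop',round(zt,4))
E
python3 m.py
```

```text
t 8.95 p [0.4815 0.0606 0.2058] yaw(tool y) 18.91 tool z [-0.001  0.    -1.   ] j [-0.03 -0.29  1.92  0.    1.51 -0.36]
delta mm [-188.6   28.6  116.7] units [-1.572  0.238  0.973] F [ 0.7 -0.5 -0.4] w 1.002 gf 0.0
wrist blk [254. 189.] 511 [485.6  54.4] [14.5 26.9] 18.8 ztop 0.1078
wrist blk [280. 302.] 828 [555.  -60.8] [12.8 58.6] 18.8 ztop 0.1184
wrist grn [244. 180.] 40 [475.   49.8] [4.6 8.7] 18.5 ztop 0.0587
wrist grn [265. 180.] 38 [497.2  57.6] [4.5 8.7] 19.9 ztop 0.059
wrist red [243. 222.] 37 [489.6   2.4] [4.7 9.8] 18.2 ztop 0.0589
wrist red [263. 223.] 37 [511.9   9.4] [4.7 9.5] 19.2 ztop 0.0586
wrist red [282. 276.] 2057 [566.  -91.7] [108.5 125.1] 18.7 ztop 0.0593
top red [278. 174.] 47 [620.3 -93.2] [  3.  133.2] 17.3 ztop 0.0556
top red [273. 206.] 74 [514.4 -94.9] [117.8  40.8] 85.0 ztop 0.0617
side blk [224. 176.] 101 [486.2  50.5] [15.2 29.7] 17.3 ztop 0.1057
side blk [265. 209.] 312 [ 569.2 -110.5] [ 10.7 147.1] 18.8 ztop 0.1171
side red [283. 225.] 460 [ 591.2 -100.3] [ 71.9 153.2] 16.6 ztop 0.0577
side red [245. 217.] 344 [518.9 -86.8] [129.2  61.2] 75.0 ztop 0.0573
```

View pics/w2.png

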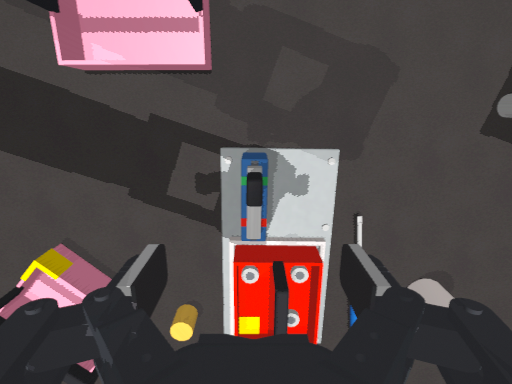

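The latch grip is now at (254,189), centred between the green marks at (244,180) and (265,180). The handle bar is at (280,302). Measured handle: about (0.5695, -0.1045), top at z = 0.117.

Emit:
{"name": "move_arm", "arguments": {"plan": [[[-0.39,0.06,0,0,0,0,0],[-0.39,0.06,0,0,0,0,0],[-0.38,0.06,0,0,0,0,0],[-0.38,0.065,0,0,0,0,0],[0,0,0.25,0,0,0,0],[0,0,0.25,0,0,0,0],[0,0,0.25,0,0,0,0],[0,0,0.15,0,0,0,0],[0,0,0.05,0,0,0,0],[0,0,0,0,0,0,0.3]]]}}

```text
time: 10.35
tool_pos: [0.5697, -0.1047, 0.0924]
tool_rot: [0.0, 0.581, 0.814, 0.0]
contact_force: [-0.2, 0.7, 0.7]
gripper_width: 0.815
grasp_force: 0.0
```

```bash
python3 - <<'E'
from h import *
to([.5695,-.1045,.089])
E
```

```text
t 10.35 p [ 0.5697 -0.1047  0.0924] yaw(tool y) 18.91 tool z [ 0. -0. -1.] j [-0.31  0.04  1.82  0.    1.29 -0.64]
delta mm [ 0.3 -0.1  3.4] units [ 0.002 -0.001  0.028] F [-0.2  0.7  0.7] w 0.815 gf 0.0
```

Emit:
{"name": "move_arm", "arguments": {"plan": [[[0,0,0.02,0,0,0,0.5],[0,0,0,0,0,0,1],[0,0,0,0,0,0,1],[0,0,0,0,0,0,1],[0,0,0,0,0,0,1],[0,0,0,0,0,0,1],[0,0,0,0,0,0,1],[0,0,0,0,0,0,1],[0,0,-0.03,0,0,0,1],[0,0,-0.03,0,0,0,1]]]}}

```text
time: 11.6
tool_pos: [0.5696, -0.1048, 0.0973]
tool_rot: [0.0, 0.581, 0.814, 0.0]
contact_force: [0.3, -0.6, -0.5]
gripper_width: -0.0
grasp_force: 0.0
```

```bash
python3 - <<'E'
from h import *
to([.5695,-.1045,.089])
E
```

```text
t 11.6 p [ 0.5696 -0.1048  0.0973] yaw(tool y) 18.91 tool z [ 0. -0. -1.] j [-0.31  0.03  1.81 -0.    1.3  -0.64]
delta mm [0.3 0.  8.3] units [0.002 0.    0.069] F [ 0.3 -0.6 -0.5] w -0.0 gf 0.0
```

The gripper closed on nothing, so I look again.

```bash
python3 - <<'E'
from h import *
a=grab('top')['pixels'];b=grab('side')['pixels'];c=grab('wrist')['pixels']
im=np.hstack([cv2.resize(a[150:240,200:330],(400,277)),cv2.resize(b[130:270,170:330],(400,277))])
im=np.vstack([im,np.hstack([cv2.resize(c,(400,300)),np.zeros((300,400,3),np.uint8)])])
cv2.imwrite('pics/m1.png',im)
E
```

```text
(no output)
```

View pics/m1.png

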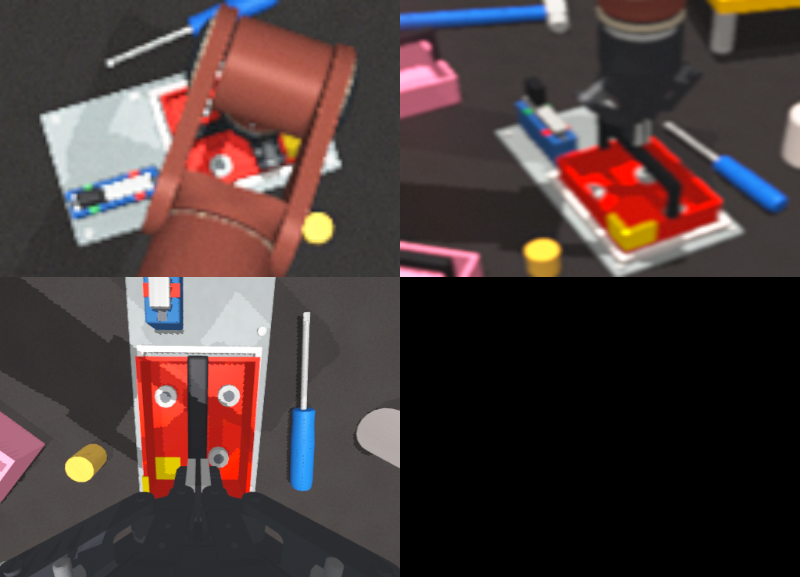

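The composite shows the fingers shut and standing over the bar's middle (wrist panel about (200,470)), with the tote still in its dock. I check bar and fingertip geometry.

```bash
python3 - <<'E'
from h import *
s,p,R=pose()
o=np.array([.5695,-.1045,0]);y=np.radians(18.8);X=np.array([np.cos(y),np.sin(y),0]);Y=np.array([-np.sin(y),np.cos(y),0])
for n in('wrist','side'):
    f=grab(n);P=pts(f);V=f['view'];q=V[:3,:3]@p+V[:3,3];print(n,'tcp px',f['f']*q[:2]/q[2]+[f['cx'],f['cy']],'depth',q[2])
    hsv=cv2.cvtColor(f['pixels'],cv2.COLOR_BGR2HSV)
    m=(hsv[...,2]<80)&(P[...,2]>.08)&(P[...,2]<.125)
    D=P-o; a=D@X;b=D@Y
    for lo in range(-80,80,10):
        k=m&(abs(a)<.03)&(b>lo/1e3)&(b<lo/1e3+.01)
        if k.sum()>3: print(lo,k.sum(),'x',np.round(np.percentile(a[k],[5,95])*1e3,1),'z',np.round(np.percentile(P[k][:,2],[5,50,95])*1e3,1))
# any pixels near tool axis: lowest finger points, side view
    d=np.hypot(P[...,0]-p[0],P[...,1]-p[1]); k=(d<.02)&(P[...,2]>.07)
    print('near axis z',np.round(np.percentile(P[k][:,2],[1,10,50,90])*1e3,1))
E
```

```text
wrist tcp px [252.20053422 225.20999573] depth 0.18664966507821795
-70 130 x [-1.6  4. ] z [117.2 118.1 119. ]
-60 121 x [-1.6  3.9] z [117.4 118.1 118.9]
-50 8 x [-0.8  2.7] z [118.  118.6 119.3]
0 235 x [-5.5  6.3] z [116.4 118.  119. ]
10 409 x [-5.4  6.3] z [116.6 118.  119.1]
20 421 x [-5.3  6.1] z [116.6 117.9 118.9]
30 443 x [-5.2  6.5] z [116.8 117.9 119.1]
40 351 x [-5.6  6.9] z [116.5 117.9 119.1]
50 122 x [-5.6  6.8] z [116.1 117.5 118.7]
60 106 x [-6.   6.7] z [116.2 117.3 118.5]
70 123 x [-5.4  6.5] z [115.2 117.  118.1]
near axis z [117.2 144.7 194.8 215.4]
side tcp px [264.19473437 208.30255743] depth 0.9603841731040279
-80 57 x [-7.   1.9] z [ 82.6 102.4 117.8]
-70 20 x [-7.   1.9] z [106.9 115.3 117.6]
-60 23 x [-7.1  2.7] z [105.8 114.9 118.5]
-50 23 x [-7.2  1.4] z [103.7 114.6 118.7]
-40 20 x [-6.7  2.4] z [103.6 115.1 117.3]
-30 19 x [-6.8  1.7] z [107.8 115.6 117.3]
-20 14 x [-6.2  3.3] z [110.2 115.8 117.4]
-10 19 x [-6.8  1.4] z [106.3 114.7 117.7]
0 13 x [-6.8 -2.7] z [104.8 112.3 117.1]
10 11 x [-6.6 -4.1] z [105.7 113.6 117.1]
20 11 x [-6.4 -1.8] z [107.6 115.7 117.2]
30 15 x [-7.2  1.6] z [106.2 114.5 117. ]
40 15 x [-6.8 -2.5] z [100.9 112.8 116.9]
50 9 x [-6.7 -4.6] z [102.7 108.9 115.4]
60 18 x [-7.   0.7] z [ 83.7  96.6 113.8]
near axis z [103.7 116.7 183.6 444.1]
```

```bash
python3 - <<'E'
from h import *
s,p,R=pose();o=np.array([.5695,-.1045,0]);y=np.radians(18.8);M=np.array([[np.cos(y),np.sin(y),0],[-np.sin(y),np.cos(y),0],[0,0,1]])
f=grab('wrist');D=(pts(f)-o)@M.T*1e3
for r in range(215,275,5): print(r,[tuple(np.round(D[r,c]).astype(int)) for c in (235,245,253,262,272)])
g=grab('side');E=(pts(g)-o)@M.T*1e3
print('side');
for r in range(190,216,3): print(r,[tuple(np.round(E[r,c]).astype(int)) for c in (252,256,260,264,268,272)])
cv2.imwrite('pics/m2.png',np.hstack([cv2.resize(f['pixels'][190:300,190:320],(400,338)),cv2.resize(g['pixels'][160:240,220:315],(400,338))]))
E
```

```text
215 [(np.int64(-16), np.int64(-25), np.int64(14)), (np.int64(-4), np.int64(14), np.int64(118)), (np.int64(0), np.int64(15), np.int64(118)), (np.int64(5), np.int64(15), np.int64(118)), (np.int64(18), np.int64(-25), np.int64(13))]
220 [(np.int64(-16), np.int64(-30), np.int64(13)), (np.int64(-4), np.int64(11), np.int64(118)), (np.int64(0), np.int64(11), np.int64(117)), (np.int64(5), np.int64(12), np.int64(118)), (np.int64(18), np.int64(-30), np.int64(14))]
225 [(np.int64(-16), np.int64(-36), np.int64(13)), (np.int64(-4), np.int64(9), np.int64(119)), (np.int64(0), np.int64(8), np.int64(117)), (np.int64(5), np.int64(9), np.int64(119)), (np.int64(18), np.int64(-31), np.int64(23))]
230 [(np.int64(-16), np.int64(-40), np.int64(13)), (np.int64(-4), np.int64(6), np.int64(118)), (np.int64(0), np.int64(6), np.int64(118)), (np.int64(5), np.int64(6), np.int64(118)), (np.int64(18), np.int64(-36), np.int64(24))]
235 [(np.int64(-17), np.int64(-45), np.int64(13)), (np.int64(-4), np.int64(10), np.int64(135)), (np.int64(0), np.int64(10), np.int64(134)), (np.int64(5), np.int64(11), np.int64(135)), (np.in
[... 3387 characters left out ...]
64(67), np.int64(28)), (np.int64(-7), np.int64(-11), np.int64(111)), (np.int64(0), np.int64(-20), np.int64(116)), (np.int64(54), np.int64(47), np.int64(32))]
211 [(np.int64(2), np.int64(68), np.int64(27)), (np.int64(16), np.int64(71), np.int64(18)), (np.int64(28), np.int64(69), np.int64(13)), (np.int64(38), np.int64(64), np.int64(13)), (np.int64(-6), np.int64(-29), np.int64(116)), (np.int64(2), np.int64(-35), np.int64(117))]
214 [(np.int64(3), np.int64(69), np.int64(14)), (np.int64(14), np.int64(67), np.int64(10)), (np.int64(23), np.int64(59), np.int64(13)), (np.int64(34), np.int64(56), np.int64(10)), (np.int64(-6), np.int64(-30), np.int64(106)), (np.int64(-3), np.int64(-43), np.int64(117))]
```

View pics/m2.png

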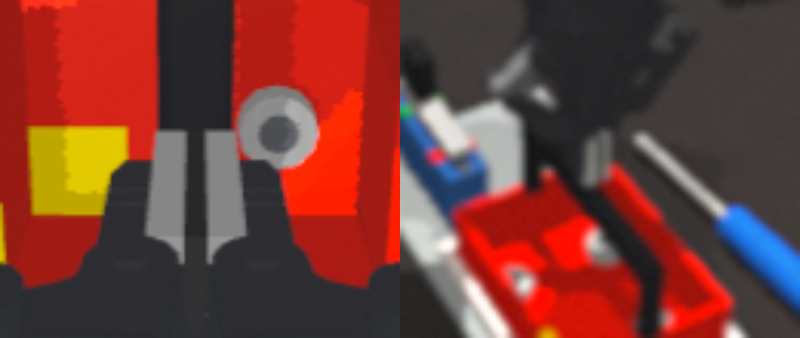

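Both cameras show the real fingertips at z ≈ 0.12–0.125 while the reported TCP is 0.097. So the fingers stand about 27 mm higher than reported, and the lateral fit is fine. I reopen, go 34 mm lower and close again.

Emit:
{"name": "move_arm", "arguments": {"plan": [[[0,0,0,0,0,0,0],[0,0,0,0,0,0,0],[0,0,0,0,0,0,0],[0,0,0,0,0,0,0],[0,0,0,0,0,0,0],[0,0,0.1,0,0,0,0],[0,0,0.1,0,0,0,0],[0,0,0.08,0,0,0,0],[0,0,0,0,0,0,0],[0,0,0,0,0,0,0]]]}}

```text
time: 13.2
tool_pos: [0.5697, -0.1048, 0.0635]
tool_rot: [0.0, 0.581, 0.814, 0.0]
contact_force: [-1.2, -0.1, -0.3]
gripper_width: 0.998
grasp_force: 0.0
```

```bash
python3 - <<'E'
from h import *
to([.5695,-.1045,.063])
E
```

```text
t 13.2 p [ 0.5697 -0.1048  0.0635] yaw(tool y) 18.91 tool z [ 0. -0. -1.] j [-0.31  0.07  1.84 -0.    1.24 -0.64]
delta mm [ 0.3 -0.1  0.5] units [ 0.003 -0.     0.004] F [-1.2 -0.1 -0.3] w 0.998 gf 0.0
```

Emit:
{"name": "move_arm", "arguments": {"plan": [[[0,0,0,0,0,0,0.5],[0,0,0,0,0,0,1],[0,0,0,0,0,0,1],[0,0,0,0,0,0,1],[0,0,0,0,0,0,1],[0,0,0,0,0,0,1],[0,0,0,0,0,0,1],[0,0,0,0,0,0,1],[0,0,0,0,0,0,1],[0,0,0,0,0,0,1]]]}}

```text
time: 14.45
tool_pos: [0.5696, -0.1049, 0.0637]
tool_rot: [0.0, 0.581, 0.814, -0.0]
contact_force: [-2.0, -0.3, 3.7]
gripper_width: 0.152
grasp_force: 59.8
```

```bash
python3 - <<'E'
from h import *
to([.5695,-.1045,.063])
s,p,R=pose();o=np.array([.5695,-.1045,0]);y=np.radians(18.8);M=np.array([[np.cos(y),np.sin(y),0],[-np.sin(y),np.cos(y),0],[0,0,1]])
g=grab('side');E=(pts(g)-o)@M.T*1e3;E=E.astype(int)
k=(abs(E[...,0])<30)&(abs(E[...,1]+8)<8)&(E[...,2]>70)&(E[...,2]<135)
V=g['pixels'].max(-1)
for r,c in list(zip(*np.nonzero(k)))[::3]: print(r,c,E[r,c].tolist(),V[r,c],end='; ')
E
```

```text
t 14.45 p [ 0.5696 -0.1049  0.0637] yaw(tool y) 18.91 tool z [ 0. -0. -1.] j [-0.31  0.07  1.84 -0.    1.24 -0.64]
delta mm [0.4 0.  0.7] units [0.003 0.    0.006] F [-2.  -0.3  3.7] w 0.152 gf 59.8
198 268 [7, -5, 133] 36; 199 270 [10, -9, 132] 50; 200 268 [7, -6, 128] 43; 200 271 [11, -13, 132] 74; 201 267 [6, -2, 121] 32; 201 270 [8, -13, 129] 91; 201 273 [20, -8, 119] 86; 202 268 [7, -5, 120] 41; 202 272 [17, -8, 117] 108; 203 263 [-12, -15, 134] 62; 203 266 [4, -2, 115] 28; 203 269 [6, -11, 122] 69; 203 273 [20, -9, 114] 190; 204 261 [-17, -14, 132] 62; 204 264 [-8, -14, 128] 87; 204 267 [3, -8, 117] 27; 204 270 [8, -14, 120] 97; 204 273 [19, -10, 111] 187; 205 260 [-16, -8, 124] 48; 205 263 [-10, -12, 124] 115; 205 266 [1, -7, 114] 30; 205 269 [6, -13, 117] 67; 205 272 [18, -7, 106] 99; 206 259 [-20, -9, 123] 39; 206 262 [-12, -11, 121] 109; 206 265 [-4, -12, 118] 60; 206 268 [2, -14, 116] 35; 206 271 [11, -13, 111] 94; 207 258 [-19, -3, 114] 38; 207 261 [-14, -9, 116] 78; 207 264 [-8, -14, 118] 96; 207 267 [0, -15, 115] 28; 208 258 [-20, -5, 113] 44; 208 261 [-14, -9, 113] 80; 208 264 [-8, -14, 115] 94; 209 259 [-18, -7, 110] 40; 209 262 [-12, -11, 111] 112; 209 265 [-6, -15, 111] 54; 210 260 [-17, -9, 107] 52; 210 263 [-10, -12, 107] 118; 211 260 [-18, -11, 106] 65; 211 263 [-10, -13, 105] 119; 212 260 [-17, -11, 102] 132; 212 263 [-10, -13, 101] 126; 213 262 [-11, -10, 95] 187; 214 262 [-12, -11, 93] 247;
```

The grasp is firm (59.8 N) and the pads span the bar, so I lift.

Emit:
{"name": "move_arm", "arguments": {"plan": [[[0,0,-0.05,0,0,0,1],[0,0,-0.1,0,0,0,1],[0,0,-0.15,0,0,0,1],[0,0,-0.22,0,0,0,1],[0,0,-0.25,0,0,0,1],[0,0,-0.25,0,0,0,1],[0,0,-0.25,0,0,0,1],[0,0,-0.25,0,0,0,1],[0,0,-0.2,0,0,0,1],[0,0,-0.15,0,0,0,1]]]}}

```text
time: 15.75
tool_pos: [0.5697, -0.1048, 0.2904]
tool_rot: [0.001, 0.581, 0.814, 0.0]
contact_force: [0.9, -0.2, -3.2]
gripper_width: 0.152
grasp_force: 58.8
```

```bash
python3 - <<'E'
from h import *
to([.5695,-.1045,.30])
# predicted: corner direction in the tool frame: dock -x,-y = tool -y,-x ; tool z=-up
E
```

```text
t 15.75 p [ 0.5697 -0.1048  0.2904] yaw(tool y) 18.91 tool z [ 0.002 -0.001 -1.   ] j [-0.31 -0.09  1.61  0.    1.62 -0.64]
delta mm [ 0.3 -0.1 -9.6] units [ 0.003 -0.001 -0.08 ] F [ 0.9 -0.2 -3.2] w 0.152 gf 58.8
```

Emit:
{"name": "move_arm", "arguments": {"plan": [[[0,0,0,-0.15,0.15,0,1],[0,0,0,-0.2,0.2,0,1],[0,0,0,-0.2,0.2,0,1],[0,0,0,-0.2,0.2,0,1],[0,0,0,-0.2,0.2,0,1],[0,0,0,-0.2,0.2,0,1],[0,0,0,-0.2,0.2,0,1],[0,0,0,-0.2,0.2,0,1],[0,0,0,-0.2,0.2,0,1],[0,0,0,-0.2,0.2,0,1]]]}}

```text
time: 17.0
tool_pos: [0.5687, -0.105, 0.2861]
tool_rot: [-0.035, 0.569, 0.796, 0.203]
contact_force: [-0.5, -0.4, -2.4]
gripper_width: 0.151
grasp_force: 58.8
```

```bash
python3 - <<'E'
from h import *
to([.5695,-.1045,.30])
s,p,R=pose();print('tilt',np.degrees(np.arccos(-R[2,2])))
E
```

```text
t 17.0 p [ 0.5687 -0.105   0.2861] yaw(tool y) 16.31 tool z [ 0.176  0.363 -0.915] j [-0.53 -0.13  1.7   0.41  1.61 -0.85]
delta mm [  4.1   4.8 -12.4] units [ 0.034  0.04  -0.104] F [-0.5 -0.4 -2.4] w 0.151 gf 58.8
tilt 23.776139199831942
```

Emit:
{"name": "move_arm", "arguments": {"plan": [[[0,0,0,-0.2,0.2,0,1],[0,0,0,-0.2,0.2,0,1],[0,0,0,-0.2,0.2,0,1],[0,0,0,-0.2,0.2,0,1],[0,0,0,-0.2,0.2,0,1],[0,0,0,-0.2,0.2,0,1],[0,0,0,0,0,0,1],[0,0,0,0,0,0,1],[0,0,0,0,0,0,1],[0,0,0,0,0,0,1]]]}}

```text
time: 18.25
tool_pos: [0.5696, -0.1046, 0.288]
tool_rot: [-0.054, 0.549, 0.769, 0.323]
contact_force: [0.2, -0.6, -2.9]
gripper_width: 0.152
grasp_force: 59.0
```

```bash
python3 - <<'E'
from h import *
to([.5695,-.1045,.30])
s,p,R=pose();print('tilt',np.degrees(np.arccos(-R[2,2])))
a=grab('top')['pixels'];b=grab('side')['pixels'];c=grab('wrist')['pixels']
im=np.hstack([cv2.resize(c,(400,300)),cv2.resize(b[70:250,180:420],(400,300),interpolation=cv2.INTER_CUBIC)])
im=np.vstack([im,np.hstack([cv2.resize(a[130:250,200:360],(400,300)),cv2.resize(c[150:300,150:350],(400,300),interpolation=cv2.INTER_CUBIC)])])
cv2.imwrite('pics/t1.png',im)
E
```

```text
t 18.25 p [ 0.5696 -0.1046  0.288 ] yaw(tool y) 12.08 tool z [ 0.272  0.556 -0.785] j [-0.65 -0.12  1.75  0.66  1.65 -0.98]
delta mm [ 5.3  5.2 -9.4] units [ 0.044  0.043 -0.078] F [ 0.2 -0.6 -2.9] w 0.152 gf 59.0
tilt 38.26561846414419
```

View pics/t1.png

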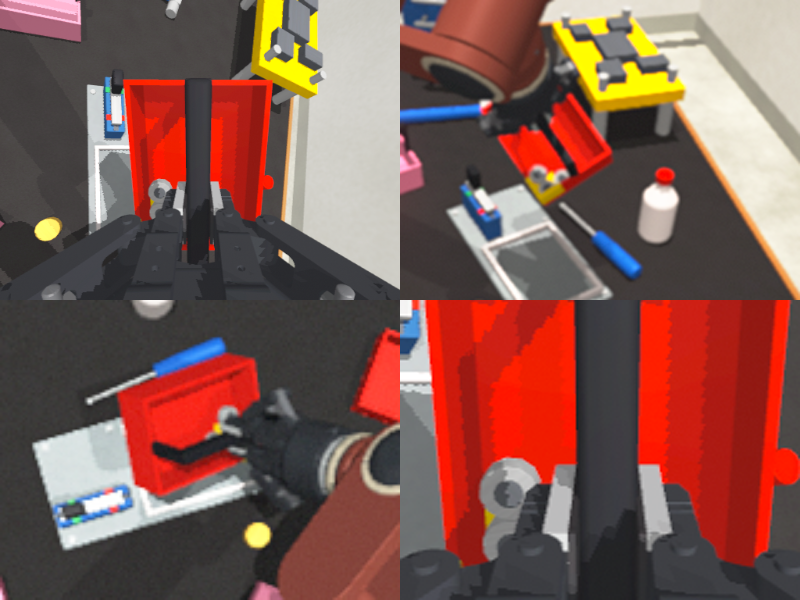

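The latch is still open at the green mark. The discs are gathered near the yellow corner (side panel (540,175), wrist crop (505,500)). I check their positions in the tote frame.

```bash
cat > d.py <<'E'
from h import *
s,p,R=pose()
B=np.column_stack([R[:,1],R[:,0],-R[:,2]]); o=p-R[:,2]*.0445-B[:,2]*.1
ims=[]
for n in('side','wrist','top'):
    f=grab(n);T=(pts(f)-o)@B*1e3;hsv=cv2.cvtColor(f['pixels'],cv2.COLOR_BGR2HSV)
    m=(hsv[...,1]<60)&(hsv[...,2]>90)&(abs(T[...,0])<53)&(abs(T[...,1])<73)&(T[...,2]>-5)&(T[...,2]<22)
    r=((hsv[...,0]<8)|(hsv[...,0]>172))&(hsv[...,1]>170)&(abs(T[...,0])<45)&(abs(T[...,1])<65)&(T[...,2]<25)
    print(n,'floor z',np.round(np.percentile(T[r][:,2],[10,50,90]),1) if r.any() else None)
    k,L,st,ce=cv2.connectedComponentsWithStats(m.astype(np.uint8))
    for i in range(1,k):
        Q=T[L==i]
        if len(Q)>8: print('  px',np.round(ce[i]),len(Q),'x',np.round(np.percentile(Q[:,0],[3,97])),'y',np.round(np.percentile(Q[:,1],[3,97])),'z',np.round(np.percentile(Q[:,2],[5,95])))
    if n=='side':
        q=f['view'][:3,:3]@(o+B@[-.03,-.04,.01])+f['view'][:3,3]; u,v=(f['f']*q[:2]/q[2]+[f['cx'],f['cy']]).astype(int)
        cv2.imwrite('pics/s.png',cv2.resize(f['pixels'][v-30:v+30,u-40:u+40],(640,480),interpolation=cv2.INTER_CUBIC))
c=o+B@np.array([-.055,-.075,0]);print('low corner z',c)
E
python3 d.py
```

```text
side floor z [2.1 4.  5.9]
  px [264. 176.] 82 x [-48. -31.] y [-59. -30.] z [12. 17.]
  px [276. 175.] 38 x [-24.  -6.] y [-63. -52.] z [12. 18.]
wrist floor z [3.8 4.6 5.5]
  px [202. 249.] 761 x [-48. -29.] y [-60. -23.] z [ 9. 16.]
top floor z [2.4 4.6 6.9]
  px [290. 175.] 29 x [-17.  -4.] y [-66. -46.] z [ 8. 16.]
low corner z [ 0.56565595 -0.14480073  0.18742103]
```

View pics/s.png

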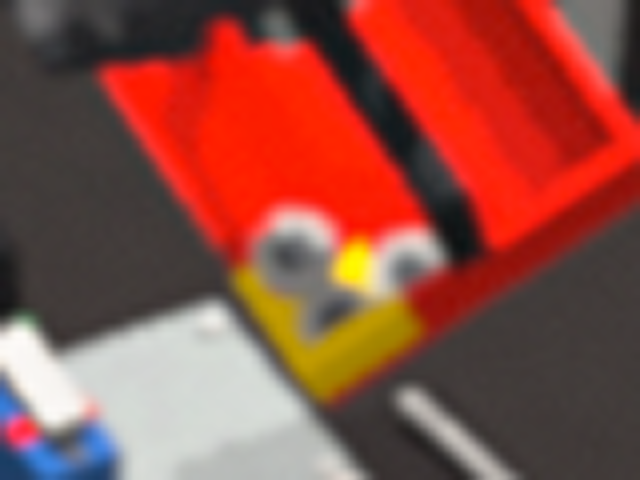

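The crop shows one disc in the yellow corner at (330,310), with the others touching it along the two walls at (292,250) and (408,265). In tote coordinates they are about (-39,-59), (-39,-35) and (-15,-59) mm, which is the ideal packed corner. The lowest point of the tote is at z ≈ 0.187 m and the arm is still.

```bash
python3 -c "
from plant import manip
print(manip.job_done())"
```

```text
the job is handed in; nothing more can be done
None
```

I handed the job in at about 18.5 s on the robot's clock: the latch is at the green mark, and the tote is held still at a 38° tilt, about 19 cm above the bench, with all three discs packed in the yellow corner. My first grip on the handle closed on nothing because the fingertips sat about 27 mm higher than reported; I lowered the arm and gripped again.

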